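# Open a sprung tray seeder to its mark and hold it

## Task

Set up and open the tray seeder: slide the small size slide on its deck all the way to its stop at the large-hole end, then pull the sprung shutter out by its upright grip until its pointer is level with the black line on the white index clip. Finish with the robot's fingers still holding the shutter there - it springs shut if let go, so do not release it. Leave the index clip where it is set, and do not disturb the net pot, the bottle and the jar standing by.

Things in the scene. Friction and masses are not known exactly. Their poses are not given: they have to be found in the camera images.
- seeder: Fixed aluminium seeder on a white plug tray. Origin: on the work surface under the centre of its deck; z up, x from its front to its back (roughly away from the robot, turned up to 0.4 rad), y to the left. Deck 200 (x) x 300 (y) mm, centred on the origin, top 95 mm above the work surface; a 10 mm high rim surrounds the hole field on its rear, front rim at x = -18 mm.
- size_slide (a joint): Size slide on the deck at seeder x = -60 mm, in metres: 0 at the small-hole end (small black dot), 0.08 at its stop at the large-hole end (large black disc); grows along seeder +y. Starts at 0 to 0.035. Friction 2 N, stays where left. End stops 7 mm high stand 2 mm beyond the grip at either end of travel: keep fingertips 10 mm or more above the deck.
- size_grip (a point): Centre of the size slide's grip, an upright black block 18 mm (seeder x) by 16 mm (seeder y) by 38 mm high, its centre 115 mm and its top 134 mm above the work surface. Axes as the seeder's.
- shutter (a joint): Spring-return shutter, metres pulled out along seeder -x; 0 shut (as at the start), 0.07 its hard stop, beyond the mark. Spring pull 3 N shut, rising by 1.5 N per 10 mm, so about 7 to 11 N at the mark; springs back when let go.
- shutter_grip (a point): Centre of the shutter's upright grip, a black block 20 mm (seeder x) by 34 mm (seeder y) by 46 mm high, top 121 mm and foot 75 mm above the work surface, on a steel tongue out of the seeder's front. Shut, its rear face stands 55 mm in front of the deck. Axes as the seeder's.
- pointer (a point): Tip of the steel pointer, a thin arm (8 mm wide, 4 mm wide at the tip, 4 mm high, top 80 mm above the work surface) that stands out from the foot of the shutter's grip along seeder +y. The tip lies 73 mm from the grip's centre, level with it in seeder x, and moves with the shutter. Axes as the seeder's.
- mark (a point): Black 4 mm line across the top of the index clip, at its inner edge. Clip: white block 22 (x) x 20 (y) x 22 mm, top 87 mm above the work surface, on a steel bar out of the seeder's front at seeder y = +85 mm; held by friction (8 N). It lies 28 to 52 mm in front of the shut pointer. The shutter is at the mark when pointer and mark agree in seeder x. Axes as the seeder's.
- net_pot: Loose black net pot with seedlings, 58 mm across, 54 mm high, leaves to 85 mm; origin under its centre. Leave alone.
- bottle: Loose white bottle, 60 mm across, 130 mm high; origin under its centre. Leave alone.
- seed_jar: Loose amber jar, 64 mm across, 75 mm high; origin under its centre. Leave alone.

How it is judged:
On the way, in this order (a step that is already met when the one before it is completed fails the run):
1. the size slide is at its stop at the large-hole end (value of joint size_slide above 0.077 m), for 0.2 s.
2. the fingers hold the shutter with its pointer at the mark (x of pointer in the frame of mark between -0.005 and 0.005 m and contact force between the fingers and shutter above 2 N), for 0.5 s.
At the end, for the whole second after the job is handed in: The size slide is within 3 mm of its stop at the large-hole end; the shutter's pointer is within 5 mm of the line on the index clip and at rest, held by the robot's fingers (more than 2 N of contact on the shutter) and by no loose object, through the last second (all of step 2 and value of joint size_slide above 0.077 m and velocity of joint shutter between -0.01 and 0.01 m/s and contact force between each of net_pot, bottle, seed_jar and shutter below 0.3 N); the arm keeps its last pose, push and grip.
It fails at once if the net pot is moved more than 25 mm or tipped (distance of net_pot from where it was at the start of the episode above 0.025 m or angle between net_pot's own z axis and vertical above 0.5 rad).
It fails at once if the bottle is moved more than 25 mm or tipped (distance of bottle from where it was at the start of the episode above 0.025 m or angle between bottle's own z axis and vertical above 0.5 rad).
It fails at once if the seed jar is moved more than 25 mm or tipped (distance of seed_jar from where it was at the start of the episode above 0.025 m or angle between seed_jar's own z axis and vertical above 0.5 rad).
It fails at once if the index clip is shifted by more than 4 mm (distance of mark from where it was at the start of the episode above 0.004 m).
It also fails if it takes over 51 s, if anything falls off the work surface, if the arm or the gripper's body presses on something with over 40 N, if the wrist force passes 120 N, or if a joint passes its speed limit or range.

## Robot

A 6-joint arm with a two-finger parallel gripper is mounted at the origin on the work surface. World frame = base frame: x ahead of the robot, y to its left, z up, the work surface at z = 0. Lengths are in m, angles in rad, forces in N, time in s.
With the tool pointing down it reaches from about 0.225 to 0.875 m from the base axis. Payload 3.4 kg.
Tool frame: the origin (TCP) lies at the very end of the fingers, on their centre line; the grasp point (between the pads) lies 19 mm behind it; z points along the fingers, y is the line along which they close (so a half turn about z gives the same grasp; the last joint's range is limited). The gripper opens to 85 mm and grips with 20 to 120 N. Pads are 22 mm wide; open, the fingers measure 114 mm over their backs; the gripper's body (76 mm by 85 mm) begins 54 mm behind the grasp point. The pads swing forward as they close: fully open they stand 13 mm farther back than shut.
Start: joints at [-1.341, 0.276, 1.505, -0, 1.361, -0.121], TCP at [0.198, -0.54, 0.231] pointing down, gripper open.
Joint ranges: [-2.89, 2.89], [-0.75, 2.08], [0.22, 2.7], [-1.18, 4.32], [0.11, 2.71], [-2.7, 2.7]. Speed limits (rad/s): [2.57, 2.57, 3.14, 3.14, 3.14, 3.14].

## Interface

Orientations are given as a unit quaternion [x, y, z, w].
In Python, from bench import bot gives the robot as it stands.
- The arm moves only by the shell command python3 -m creep 'ROWS' [FORCE]. ROWS is JSON, a list of rows, each an object with "jaw": the opening, from 0 (shut) to 1 (fully open); "xyz": the shift along the tool's x, y, z in units of 50 cm (1.0 is 50 cm), a list of three; "yaw": the turn about the tool's z in units of pi rad (1.0 is pi rad). A call has 1 to 8 rows; each row is the pose to reach, as a shift and turn from the pose commanded when the call began, along the tool's axes at that moment, turning the shorter way round; what a row does not reach only later rows make up. A row lasts 1/10 s, in which the tool goes at most 50 mm and 8.59 degrees, less where a joint would pass 70% of its speed; a pose out of reach is approached as far as the arm can. A call with a number of a shift or a turn outside -1 to 1 is refused whole. A call with a gripper value outside its range is refused whole. The fingers move at their own pace and stop on an object; FORCE is the grip in N (left out, the last holds). Time passes only in rows, so rows that repeat a pose let the fingers close. It gives the time, the measured TCP pose, the force, the opening and the grip force at its end, in the units of the state.
- bot.read_state(): the state, without advancing time (a new reading comes with each control period).
- bot.read_camera(name): name is "scene" or "top"; returns (picture, depth): 400x640x3 uint8, red, green, blue; 400x640 float32, m along the optical axis (not along the pixel's ray), 0 where there is no reading.
- bot.get_calibration(name): a dict with "fx", "fy", "cx", "cy" (pixels), "k1" (the pictures are not rectified: a ray, as slopes to the right and down, at radius r is drawn at 1 + k1 r^2 times it, then the intrinsics apply), "extrinsics" (4x4, takes a point from world to camera coordinates). Camera axes: x right, y up, looking along -z (the intrinsics and any distortion apply to the point x, -y, -z); pixel columns grow to the right and rows downward; lengths in m; the calibration is good to about 2 mm. A picture is of the moment at which its call begins. get_calibration takes no time and is no camera call.
- bot.close_job(): hands the job in; it is judged then, once.
The state is a dict: "time": time; "joint_pos": joint angles; "dq": joint speeds; "joint_torque": joint torques, N m; "eef_pos": TCP position; "tcp_rot": TCP orientation; "contact_force": force on the tool from outside, world axes, zero at the start; "moment": the same for the moment, N m; "finger_gap": opening from 0.0 (shut) to 1.0 (fully open); "finger_force": force on a finger pad.
Only numpy, scipy, OpenCV 4.12 (cv2) and the standard library are available. Lean on these libraries where they do the work, as an engineer would, in place of code of your own. Each camera call takes 0.05 s, during which the arm holds its last target. There are 200 camera calls.

## Working session

There is one attempt and no reset: what is moved stays moved. The work goes in short steps, Python scripts to look and compute and a shell command to move; the robot and the scene stay as the last step left them, time stands still between calls to the robot, and variables do not carry over. Pictures are saved under pics/ and viewed, at most 10 in all, crops included, and the job is handed in when it is done.

```bash
mkdir -p pics; ls; cat > h.py <<'E'
import numpy as np, cv2
from bench import bot
def cam(n):
    c=bot.get_calibration(n); return c,np.array(c["extrinsics"]).reshape(4,4)
def p2w(n,u,v,depth=None,z=None):
    c,E=cam(n); R=np.linalg.inv(E)
    x=(u-c["cx"])/c["fx"]; y=(v-c["cy"])/c["fy"]
    a,b=x,y
    for _ in range(20):
        s=1+c["k1"]*(a*a+b*b); a,b=x/s,y/s
    d=R[:3,:3]@np.array([a,-b,-1.]); o=R[:3,3]
    t=depth if z is None else (z-o[2])/d[2]
    return o+t*d
def shot(n,tag):
    im,d=bot.read_camera(n); np.savez("pics/"+tag,im=im,d=d)
    cv2.imwrite(f"pics/{tag}.png",im[:,:,::-1]); return im,d
E
python3 - <<'E'
from h import *
for n in ("scene","top"):
    shot(n,n+"0"); c,Ex=cam(n); print(c["fx"],c["k1"],np.linalg.inv(Ex).round(3).tolist())
print(bot.read_state())
E
```

```text
pics
495.1286675918675 0.039729064865937254 [[0.226, -0.753, 0.618, 1.351], [0.974, 0.165, -0.154, -0.133], [0.014, 0.637, 0.771, 1.04], [0.0, 0.0, 0.0, 1.0]]
463.39025704348853 -0.13383172482376493 [[-0.023, 0.987, -0.156, 0.464], [-1.0, -0.025, -0.012, 0.037], [-0.016, 0.156, 0.988, 1.042], [0.0, 0.0, 0.0, 1.0]]
{'time': 0.1, 'joint_pos': array([-1.34101101e+00,  2.76528239e-01,  1.50598904e+00, -2.74094378e-05,
        1.36068750e+00, -1.21028672e-01]), 'dq': array([-2.18883695e-05, -1.02035694e-03, -1.88135333e-03, -1.43403330e-03,
       -4.45032963e-04,  7.42862527e-04]), 'joint_torque': array([ 1.63416553e-03, -4.17699158e+01, -2.46404886e+01, -2.65561039e-04,
        5.84548776e-03,  4.78108646e-07]), 'eef_pos': array([ 0.19747089, -0.53953997,  0.23053518]), 'tcp_rot': array([ 9.84654776e-01,  1.74511668e-01, -5.71919583e-05, -8.04143050e-04]), 'contact_force': array([-0.9101138 , -0.95683291, -0.5699574 ]), 'moment': array([ 0.03545083,  0.02806191, -0.03897787]), 'finger_force': 0.0, 'finger_gap': 0.9958205257888005}
```

View pics/top0.png

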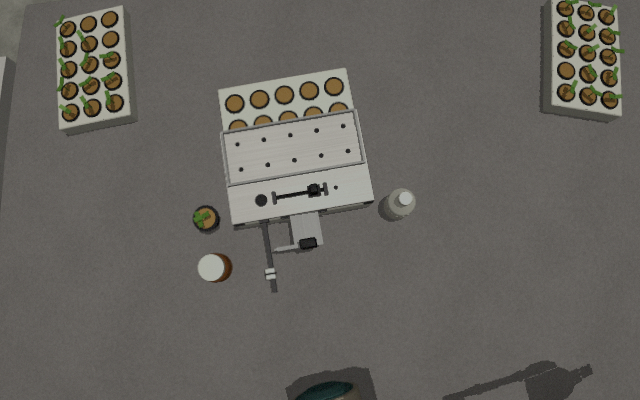

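View pics/scene0.png

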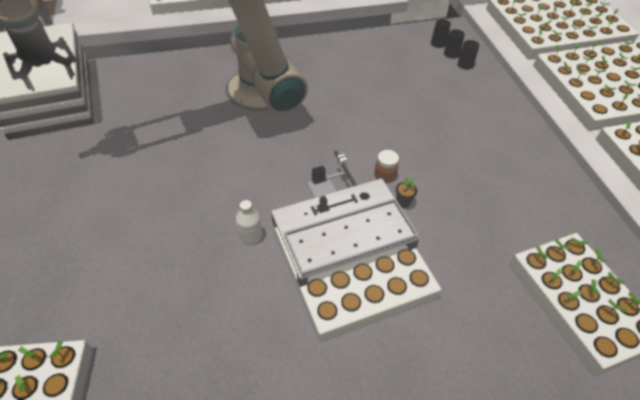

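The top view shows the size grip at about (315,189), the large disc at (261,200), the shutter grip at (308,243), the pointer tip near (275,249) and the clip at (270,274). The bottle is at (402,203), the jar at (213,267) and the pot at (206,218). Next I zoom in.

```bash
python3 - <<'E'
from h import *
f=np.load("pics/top0.npz"); im=f["im"]
cv2.imwrite("pics/c1.png",cv2.resize(im[170:300,220:390,::-1],None,fx=4.5,fy=4.5,interpolation=cv2.INTER_CUBIC))
d=f["d"]
for n,u,v in (("deckpt",300,210),("sizegrip",315,189),("shgrip",308,242),("clip",270,274),("bottle",402,203),("jar",213,267),("table",330,300)):
    print(n,d[v,u],p2w("top",u,v,depth=d[v,u]).round(4))
E
```

```text
deckpt 0.95339805 [0.582  0.0935 0.0965]
sizegrip 0.9195629 [0.6183 0.0607 0.1361]
shgrip 0.919321 [0.5146 0.0773 0.1202]
clip 0.9427019 [0.4527 0.1578 0.0877]
bottle 0.9194991 [ 0.5868 -0.1118  0.1291]
jar 0.95881104 [0.4689 0.2793 0.0754]
table 1.0216146 [ 0.3914  0.0364 -0.0033]
```

View pics/c1.png

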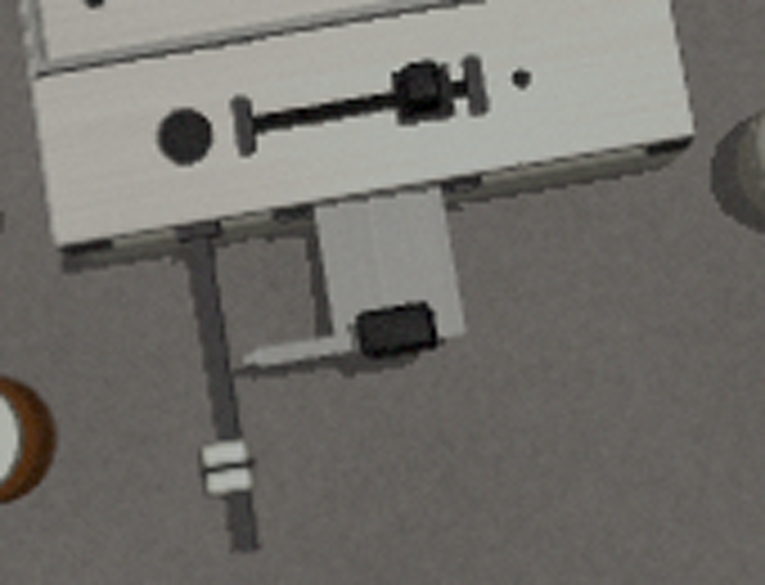

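The crop shows the deck's front corners at (60,245) and (692,137), the size grip top at (420,85), the shutter grip at (397,328), the pointer tip at (243,361) and the clip line at (227,467).

```bash
cat >> h.py <<'E'
def c1(u,v,z): return p2w("top",(u+.5)/4.5-.5+220,(v+.5)/4.5-.5+170,z=z)
FL=c1(60,245,.095);FR=c1(692,137,.095)
w=FL-FR; th=np.arctan2(-w[0],w[1])
ex=np.array([np.cos(th),np.sin(th),0]);ey=np.array([-np.sin(th),np.cos(th),0])
O=(FL+FR)/2+.1*ex; O[2]=0
def s2w(x,y,z=0): return O+x*ex+y*ey+np.array([0,0,z])
def w2s(p): p=np.asarray(p)-O; return np.array([p@ex,p@ey,p[2]])
E
python3 - <<'E'
from h import *
print("width",np.linalg.norm(w),"th",th,"O",O)
for n,a in dict(size=(420,83,.134),stopL=(243,126,.102),stopR=(475,85,.102),disc=(185,135,.095),shgrip=(397,325,.121),tip=(243,361,.08),line=(227,467,.087)).items():
    p=c1(*a); print(n,p.round(4),w2s(p).round(4))
for n,p in dict(bottle=p2w("top",404,198,z=.13),jar=p2w("top",212,267,z=.075),pot=p2w("top",206,217,z=.054)).items(): print(n,p.round(3),w2s(p).round(3))
from scipy.spatial.transform import Rotation as R
print(R.from_quat(bot.read_state()["tcp_rot"]).as_matrix().round(3))
E
```

```text
width 0.294466334630783 th 0.14560490029564557 O [0.67661426 0.1018154  0.        ]
size [0.6207 0.0648 0.134 ] [-0.0607 -0.0285  0.134 ]
stopL [0.6084 0.1472 0.102 ] [-0.0609  0.0548  0.102 ]
stopR [0.6246 0.0406 0.102 ] [-0.0603 -0.053   0.102 ]
disc [0.6059 0.1749 0.095 ] [-0.0593  0.0826  0.095 ]
shgrip [0.5149 0.0776 0.121 ] [-0.1635 -0.0005  0.121 ]
tip [0.5022 0.1507 0.08  ] [-0.1655  0.0737  0.08  ]
line [0.4539 0.1578 0.087 ] [-0.2122  0.0877  0.087 ]
bottle [ 0.597 -0.116  0.13 ] [-0.111 -0.204  0.13 ]
jar [0.469 0.281 0.075] [-0.179  0.208  0.075]
pot [0.577 0.301 0.054] [-0.07   0.211  0.054]
[[ 0.939  0.344 -0.   ]
 [ 0.344 -0.939  0.002]
 [ 0.    -0.002 -1.   ]]
```

Everything fits the given geometry: deck width about 0.3 m, shutter grip at x=-0.165, mark about 47 mm ahead of the pointer. Plan: with tool y along seeder x, push the size slide using closed fingers, then pinch the shutter grip front and back.

```bash
cat >> h.py <<'E'
from scipy.spatial.transform import Rotation as Rt
def plan(x,y,z):
    s=bot.read_state(); M=Rt.from_quat(s["tcp_rot"]).as_matrix()
    D=s2w(x,y,z)-s["eef_pos"]; a=np.arctan2(M[1,1],M[0,1])
    print("t",s["time"],"seeder",w2s(s["eef_pos"]).round(4),"shift",(M.T@D/.5).round(4),"yaw",round(-((th-a+np.pi)%(2*np.pi)-np.pi)/np.pi,4),"gap",round(s["finger_gap"],3),"F",s["contact_force"].round(1),"fseeder",[round(float(s["contact_force"]@e),1) for e in (ex,ey)])
E
python3 -c "
from h import *
plan(-.06,-.066,.23)"
```

```text
t 0.1 seeder [-0.5671 -0.565   0.2305] shift [ 1.1964 -0.7705  0.0025] yaw -0.4347 gap 0.996 F [-0.9 -1.  -0.6] fseeder [-1.0, -0.8]
```

```bash
R='{"jaw":0,"xyz":[0.6,-0.385,0],"yaw":-0.435}'; python3 -m creep '[{"jaw":0,"xyz":[0.6,-0.385,0],"yaw":-0.435},{"jaw":0,"xyz":[0.6,-0.385,0],"yaw":-0.435},{"jaw":0,"xyz":[0.6,-0.385,0],"yaw":-0.435},{"jaw":0,"xyz":[0.6,-0.385,0],"yaw":-0.435},{"jaw":0,"xyz":[0.6,-0.385,0],"yaw":-0.435},{"jaw":0,"xyz":[0.6,-0.385,0],"yaw":-0.435},{"jaw":0,"xyz":[0.6,-0.385,0],"yaw":-0.435},{"jaw":0,"xyz":[0.6,-0.385,0],"yaw":-0.435}]' 40
python3 -c "
from h import *
plan(-.06,-.066,.23)"
```

```text
time: 0.9
eef_pos: [0.4155, -0.2513, 0.2311]
tcp_rot: [0.71, 0.704, 0.001, -0.001]
contact_force: [-0.7, -0.6, 0.3]
finger_gap: -0.0
finger_force: 0.0
t 0.9 seeder [-0.3096 -0.3115  0.2311] shift [0.5616 0.4182 0.0043] yaw -0.0489 gap -0.0 F [-0.7 -0.6  0.3] fseeder [-0.8, -0.5]
```

```bash
python3 -m creep '[{"jaw":0,"xyz":[0.56,0.418,0],"yaw":-0.049},{"jaw":0,"xyz":[0.56,0.418,0],"yaw":-0.049},{"jaw":0,"xyz":[0.56,0.418,0],"yaw":-0.049},{"jaw":0,"xyz":[0.56,0.418,0],"yaw":-0.049},{"jaw":0,"xyz":[0.56,0.418,0],"yaw":-0.049},{"jaw":0,"xyz":[0.56,0.418,0],"yaw":-0.049},{"jaw":0,"xyz":[0.56,0.418,0],"yaw":-0.049},{"jaw":0,"xyz":[0.56,0.418,0],"yaw":-0.049}]'
python3 -m creep '[{"jaw":0,"xyz":[0,0,0],"yaw":0},{"jaw":0,"xyz":[0,0,0],"yaw":0},{"jaw":0,"xyz":[0,0,0],"yaw":0}]'
python3 -c "
from h import *
plan(-.06,-.066,.112); shot('scene','s1')
im=np.load('pics/s1.npz')['im']; cv2.imwrite('pics/s1c.png',cv2.resize(im[100:260,220:430,::-1],None,fx=3.6,fy=3.6))"
```

```text
time: 1.7
eef_pos: [0.6308, 0.0249, 0.2299]
tcp_rot: [0.656, 0.755, 0.002, -0.001]
contact_force: [0.4, 0.1, -0.4]
finger_gap: 0.003
finger_force: 0.0
time: 2.0
eef_pos: [0.6269, 0.0184, 0.2313]
tcp_rot: [0.659, 0.752, -0.0, -0.0]
contact_force: [-0.6, 0.0, 0.1]
finger_gap: -0.001
finger_force: 0.0
t 2.0 seeder [-0.0613 -0.0754  0.2313] shift [0.0189 0.0025 0.2387] yaw -0.0042 gap -0.001 F [-0.6  0.   0.1] fseeder [-0.6, 0.1]
```

View pics/s1c.png

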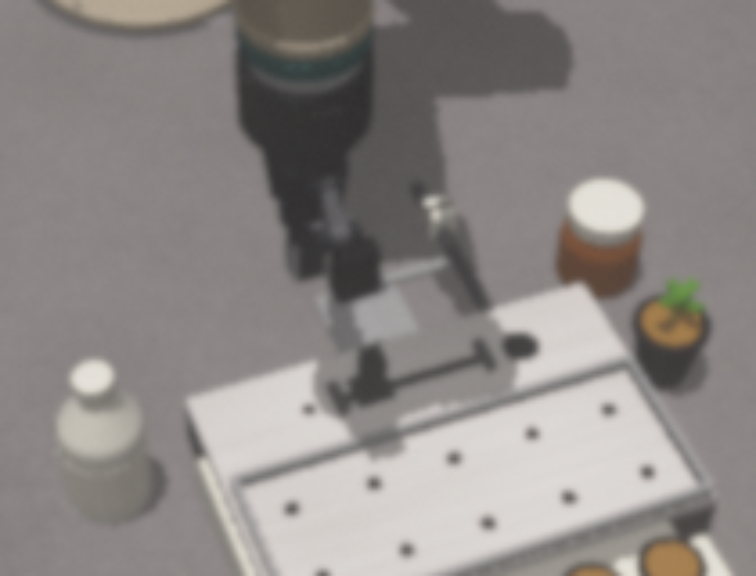

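The fingers hang just beside the size grip on its bottle side, clear of the bottle. Descending.

```bash
python3 -m creep '[{"jaw":0,"xyz":[0.015,0.0025,0.08],"yaw":-0.004},{"jaw":0,"xyz":[0.015,0.0025,0.16],"yaw":-0.004},{"jaw":0,"xyz":[0.015,0.0025,0.21],"yaw":-0.004},{"jaw":0,"xyz":[0.015,0.0025,0.236],"yaw":-0.004},{"jaw":0,"xyz":[0.015,0.0025,0.236],"yaw":-0.004},{"jaw":0,"xyz":[0.015,0.0025,0.236],"yaw":-0.004},{"jaw":0,"xyz":[0.015,0.0025,0.236],"yaw":-0.004}]'
python3 -c "
from h import *
plan(-.06,.021,.112)"
```

```text
time: 2.75
eef_pos: [0.6294, 0.0269, 0.1153]
tcp_rot: [0.654, 0.757, 0.001, 0.002]
contact_force: [0.8, 0.1, 0.1]
finger_gap: -0.001
finger_force: 0.0
t 2.75 seeder [-0.0576 -0.0673  0.1153] shift [ 0.1766 -0.0047  0.0064] yaw 0.0001 gap -0.001 F [0.8 0.1 0.1] fseeder [0.8, -0.0]
```

```bash
python3 -m creep '[{"jaw":0,"xyz":[0.02,-0.004,0.004],"yaw":0},{"jaw":0,"xyz":[0.04,-0.004,0.004],"yaw":0},{"jaw":0,"xyz":[0.06,-0.004,0.004],"yaw":0},{"jaw":0,"xyz":[0.08,-0.004,0.004],"yaw":0},{"jaw":0,"xyz":[0.1,-0.004,0.004],"yaw":0},{"jaw":0,"xyz":[0.12,-0.004,0.004],"yaw":0},{"jaw":0,"xyz":[0.14,-0.004,0.004],"yaw":0},{"jaw":0,"xyz":[0.15,-0.004,0.004],"yaw":0}]'
python3 -c "
from h import *
plan(-.06,.021,.112)"
python3 -m creep '[{"jaw":0,"xyz":[0.008,0,0],"yaw":0},{"jaw":0,"xyz":[0.012,0,0],"yaw":0},{"jaw":0,"xyz":[0.016,0,0],"yaw":0},{"jaw":0,"xyz":[0.016,0,0],"yaw":0}]'
python3 -c "
from h import *
plan(-.06,.021,.112)"
```

```text
time: 3.55
eef_pos: [0.6149, 0.1024, 0.1113]
tcp_rot: [0.653, 0.757, 0.0, -0.0]
contact_force: [-0.1, -2.0, 1.6]
finger_gap: 0.001
finger_force: 1.1
t 3.55 seeder [-0.061   0.0095  0.1113] shift [ 0.023   0.002  -0.0014] yaw 0.0005 gap 0.001 F [-0.1 -2.   1.6] fseeder [-0.4, -2.0]
time: 3.95
eef_pos: [0.6139, 0.1093, 0.1112]
tcp_rot: [0.654, 0.757, 0.0, -0.0]
contact_force: [0.3, -1.1, 1.6]
finger_gap: 0.001
finger_force: 0.4
t 3.95 seeder [-0.061   0.0165  0.1112] shift [ 0.0091  0.002  -0.0017] yaw 0.0002 gap 0.001 F [ 0.3 -1.1  1.6] fseeder [0.1, -1.1]
```

```bash
python3 -m creep '[{"jaw":0,"xyz":[0.004,0,0],"yaw":0},{"jaw":0,"xyz":[0.008,0,0],"yaw":0},{"jaw":0,"xyz":[0.01,0,0],"yaw":0},{"jaw":0,"xyz":[0.01,0,0],"yaw":0}]'
python3 -c "
from h import *
plan(-.06,.021,.112)"
python3 -m creep '[{"jaw":0,"xyz":[0.004,0,0],"yaw":0},{"jaw":0,"xyz":[0.006,0,0],"yaw":0},{"jaw":0,"xyz":[0.006,0,0],"yaw":0}]'
python3 -c "
from h import *
plan(-.06,.021,.112)"
```

```text
time: 4.35
eef_pos: [0.6131, 0.1141, 0.1111]
tcp_rot: [0.653, 0.757, -0.0, -0.0]
contact_force: [0.7, -1.5, 0.3]
finger_gap: 0.002
finger_force: 0.8
t 4.35 seeder [-0.061   0.0214  0.1111] shift [-0.0008  0.0021 -0.0017] yaw 0.0003 gap 0.002 F [ 0.7 -1.5  0.3] fseeder [0.5, -1.6]
time: 4.65
eef_pos: [0.613, 0.1148, 0.1112]
tcp_rot: [0.653, 0.757, -0.002, 0.002]
contact_force: [0.5, -7.6, 0.6]
finger_gap: 0.004
finger_force: 3.7
t 4.65 seeder [-0.061   0.022   0.1112] shift [-0.0021  0.0021 -0.0016] yaw 0.0006 gap 0.004 F [ 0.5 -7.6  0.6] fseeder [-0.6, -7.6]
```

It stopped firmly at 0.022 with 7.6 N, which is the end stop. Backing off, lifting, then moving over the shutter grip.

```bash
python3 -m creep '[{"jaw":0,"xyz":[0,0,0],"yaw":0},{"jaw":0,"xyz":[-0.02,0,0],"yaw":0},{"jaw":0,"xyz":[-0.02,0,-0.09],"yaw":0},{"jaw":0,"xyz":[-0.03,0,-0.18],"yaw":0},{"jaw":0.3,"xyz":[-0.044,-0.1,-0.18],"yaw":0},{"jaw":0.65,"xyz":[-0.044,-0.206,-0.18],"yaw":0},{"jaw":0.65,"xyz":[-0.044,-0.206,-0.18],"yaw":0},{"jaw":0.65,"xyz":[-0.044,-0.206,-0.18],"yaw":0}]'
python3 -m creep '[{"jaw":0.65,"xyz":[0,0,0],"yaw":0},{"jaw":0.65,"xyz":[0,0,0],"yaw":0},{"jaw":0.65,"xyz":[0,0,0],"yaw":0}]'
python3 -c "
from h import *
plan(-.165,0,.086); shot('top','t2');shot('scene','s2')
a=np.load('pics/t2.npz')['im'][160:300,200:400,::-1];b=np.load('pics/s2.npz')['im'][120:260,240:440,::-1]
cv2.imwrite('pics/m2.png',cv2.resize(np.hstack([a,b]),None,fx=2,fy=2))"
```

```text
time: 5.45
eef_pos: [0.5125, 0.0805, 0.2016]
tcp_rot: [0.654, 0.757, 0.0, -0.0]
contact_force: [0.4, 0.4, 0.1]
finger_gap: 0.649
finger_force: 0.0
time: 5.75
eef_pos: [0.5153, 0.0804, 0.2011]
tcp_rot: [0.653, 0.757, 0.0, 0.0]
contact_force: [0.6, 0.5, 0.3]
finger_gap: 0.653
finger_force: 0.0
t 5.75 seeder [-0.1627  0.0022  0.2011] shift [-0.0044 -0.0046  0.2301] yaw 0.0003 gap 0.653 F [0.6 0.5 0.3] fseeder [0.7, 0.4]
```

View pics/m2.png

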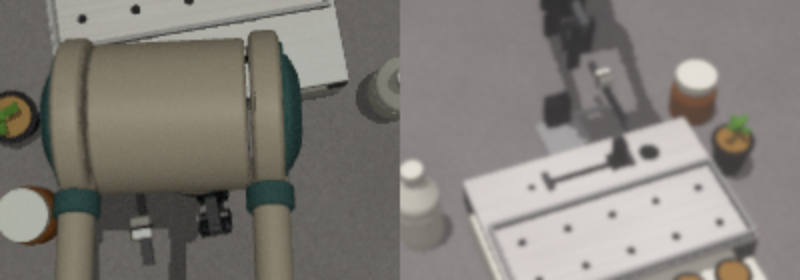

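The slide's grip is at the large-disc end stop, and the open fingers straddle the shutter grip. Going down and gripping.

```bash
python3 -m creep '[{"jaw":0.65,"xyz":[-0.004,-0.0045,0.07],"yaw":0},{"jaw":0.65,"xyz":[-0.004,-0.0045,0.14],"yaw":0},{"jaw":0.65,"xyz":[-0.004,-0.0045,0.2],"yaw":0},{"jaw":0.65,"xyz":[-0.004,-0.0045,0.228],"yaw":0},{"jaw":0.65,"xyz":[-0.004,-0.0045,0.228],"yaw":0},{"jaw":0.65,"xyz":[-0.004,-0.0045,0.228],"yaw":0}]'
python3 -m creep '[{"jaw":0,"xyz":[0,0,0],"yaw":0},{"jaw":0,"xyz":[0,0,0],"yaw":0},{"jaw":0,"xyz":[0,0,0],"yaw":0},{"jaw":0,"xyz":[0,0,0],"yaw":0},{"jaw":0,"xyz":[0,0,0],"yaw":0},{"jaw":0,"xyz":[0,0,0],"yaw":0}]' 60
python3 -c "
from h import *
plan(-.212,0,.086)"
```

```text
time: 6.45
eef_pos: [0.5127, 0.0779, 0.0874]
tcp_rot: [0.653, 0.757, 0.0, 0.0]
contact_force: [-0.6, 0.1, 1.0]
finger_gap: 0.648
finger_force: 0.0
time: 7.05
eef_pos: [0.5128, 0.0779, 0.0885]
tcp_rot: [0.653, 0.757, 0.001, 0.001]
contact_force: [-1.0, -0.0, 5.9]
finger_gap: 0.227
finger_force: 59.2
t 7.05 seeder [-1.655e-01  1.000e-04  8.850e-02] shift [-0.     -0.093   0.0048] yaw 0.0004 gap 0.227 F [-1.  -0.   5.9] fseeder [-0.9, 0.1]
```

```bash
python3 -m creep '[{"jaw":0,"xyz":[0,-0.014,0],"yaw":0},{"jaw":0,"xyz":[0,-0.028,0],"yaw":0},{"jaw":0,"xyz":[0,-0.042,0],"yaw":0},{"jaw":0,"xyz":[0,-0.056,0],"yaw":0},{"jaw":0,"xyz":[0,-0.07,0],"yaw":0},{"jaw":0,"xyz":[0,-0.082,0],"yaw":0},{"jaw":0,"xyz":[0,-0.09,0],"yaw":0},{"jaw":0,"xyz":[0,-0.09,0],"yaw":0}]'
python3 -m creep '[{"jaw":0,"xyz":[0,0,0],"yaw":0},{"jaw":0,"xyz":[0,0,0],"yaw":0}]'
python3 -c "
from h import *
plan(-.212,0,.086); shot('top','t3');shot('scene','s3')
a=np.load('pics/t3.npz')['im'][220:320,220:350,::-1];b=np.load('pics/s3.npz')['im'][120:220,300:430,::-1]
cv2.imwrite('pics/m3.png',cv2.resize(np.vstack([np.hstack([a,b])]),None,fx=3,fy=3,interpolation=cv2.INTER_CUBIC))"
```

```text
time: 7.85
eef_pos: [0.471, 0.0715, 0.0885]
tcp_rot: [0.654, 0.757, 0.003, 0.003]
contact_force: [8.4, 1.4, 1.2]
finger_gap: 0.226
finger_force: 59.6
time: 8.05
eef_pos: [0.4714, 0.0716, 0.0885]
tcp_rot: [0.654, 0.757, 0.003, 0.003]
contact_force: [8.7, 2.9, 1.3]
finger_gap: 0.223
finger_force: 59.6
t 8.05 seeder [-2.075e-01 -1.000e-04  8.850e-02] shift [ 0.0003 -0.0091  0.005 ] yaw 0.0002 gap 0.223 F [8.7 2.9 1.3] fseeder [9.0, 1.6]
```

View pics/m3.png

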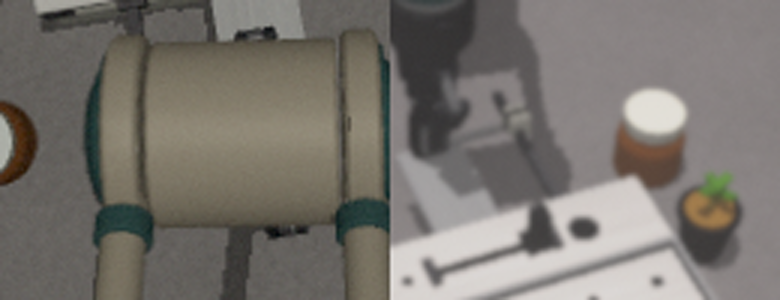

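Top view is blocked by the arm; the scene view shows the pointer running up to the clip, slightly deck-side of it. 4.5 mm more.

```bash
python3 -m creep '[{"jaw":0,"xyz":[0,-0.005,0],"yaw":0},{"jaw":0,"xyz":[0,-0.009,0],"yaw":0},{"jaw":0,"xyz":[0,-0.009,0],"yaw":0},{"jaw":0,"xyz":[0,-0.009,0],"yaw":0}]'
python3 -c "
from h import *
plan(-.212,0,.086); shot('scene','s4')
def proj(n,p):
    c,E=cam(n); q=E[:3,:3]@p+E[:3,3]; a,b=q[0]/-q[2],-q[1]/-q[2]; s=1+c['k1']*(a*a+b*b); return c['fx']*a*s+c['cx'],c['fy']*b*s+c['cy']
for n,p in dict(mark=(-.2122,.077,.087),markout=(-.2122,.095,.087),tip=(-.212,.073,.08),root=(-.212,.017,.08)).items():
    u,v=proj('scene',s2w(*p)); print(n,((u-320)*8+4, (v-130)*8+4))
im=np.load('pics/s4.npz')['im'][130:190,320:400,::-1]
cv2.imwrite('pics/m4.png',cv2.resize(im,None,fx=8,fy=8,interpolation=cv2.INTER_CUBIC))"
```

```text
time: 8.55
eef_pos: [0.4674, 0.071, 0.0885]
tcp_rot: [0.654, 0.757, 0.003, 0.003]
contact_force: [9.6, 2.5, 0.9]
finger_gap: 0.224
finger_force: 59.6
t 8.55 seeder [-2.115e-01 -1.000e-04  8.850e-02] shift [ 0.0003 -0.001   0.0051] yaw 0.0002 gap 0.224 F [9.6 2.5 0.9] fseeder [9.9, 1.0]
mark (np.float64(153.17632056732236), np.float64(229.56701337977552))
markout (np.float64(202.35727125544463), np.float64(216.08729897757257))
tip (np.float64(141.49088159737857), np.float64(247.56318372676355))
root (np.float64(-13.158210463990144), np.float64(290.07107359179895))
```

View pics/m4.png

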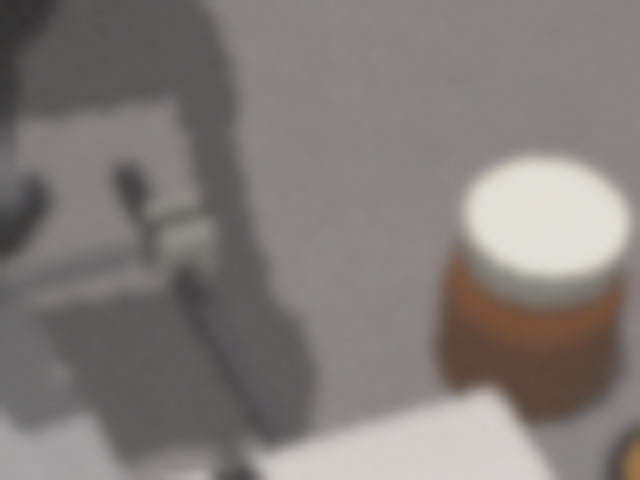

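The line on the clip runs about (155,222)–(205,210) and the pointer arrives near (140,255). I'll check the relative position with brightness profiles in the seeder frame, before and after.

```bash
cat > prof.py <<'E'
from h import *
def prof(n,tag,xs,ys,z):
    c,E=cam(n); P=np.array([[s2w(x,y,z) for y in ys] for x in xs]); q=P@E[:3,:3].T+E[:3,3]
    a=q[...,0]/-q[...,2]; b=q[...,1]/q[...,2]; s=1+c['k1']*(a*a+b*b)
    g=cv2.cvtColor(np.load(f'pics/{tag}.npz')['im'],cv2.COLOR_RGB2GRAY)
    return cv2.remap(g,(c['fx']*a*s+c['cx']).astype('f4'),(c['fy']*b*s+c['cy']).astype('f4'),cv2.INTER_CUBIC).mean(1).round().astype(int)
xs=np.arange(-.232,-.192,.002); xp=np.arange(-.185,-.145,.002)
yc=np.linspace(.078,.092,8); yp=np.linspace(.035,.06,8)
print((xs*1000).round().astype(int))
for n,t in (("top","top0"),("scene","scene0"),("scene","s4")): print(t,"clip",prof(n,t,xs,yc,.087))
print("s4 pointer",prof("scene","s4",xs,yp,.08))
print((xp*1000).round().astype(int))
for n,t in (("top","top0"),("scene","scene0")): print(t,"ptr",prof(n,t,xp,yp,.08))
E
python3 prof.py
```

```text
[-232 -230 -228 -226 -224 -222 -220 -218 -216 -214 -212 -210 -208 -206
 -204 -202 -200 -198 -196 -194 -192]
top0 clip [ 69  70  69  62  80 139 166 168 161 114  54 120 164 167 166 141  87  68
  71  72  69]
scene0 clip [114 119 130 148 170 185 188 179 164 159 169 187 201 203 193 175 154 135
 124 117 113]
s4 clip [107 108 111 117 124 128 126 119 110 107 113 123 132 136 134 130 123 117
 112 106 100]
s4 pointer [106 112 117 121 124 126 125 122 117 112 107 105 106 112 118 122 122 117
 109 101  96]
[-185 -183 -181 -179 -177 -175 -173 -171 -169 -167 -165 -163 -161 -159
 -157 -155 -153 -151 -149 -147 -145]
top0 ptr [ 97  97  99  98  98  79  62  56 100 138 139 140 119  93  88  90  91  91
  92  90  92]
scene0 ptr [131 130 128 128 130 134 140 146 151 152 147 137 128 123 124 125 127 127
 128 128 128]
```

```bash
cat > dep.py <<'E'
from h import *
def pts(n,tag,zr,yr,xr=(-.25,-.11)):
    d=np.load(f'pics/{tag}.npz')['d']; out=[]
    vs,us=np.where(d>0) ; m=(vs>125)&(vs<300)&(us>230)&(us<400); 
    for u,v in zip(us[m],vs[m]):
        p=w2s(p2w(n,u,v,depth=d[v,u]))
        if zr[0]<p[2]<zr[1] and yr[0]<p[1]<yr[1] and xr[0]<p[0]<xr[1]: out.append(p)
    return np.array(out)
for n,t in (("top","top0"),("scene","scene0"),("scene","s3"),("scene","s4")):
    for nm,zr,yr in (("ptr",(.066,.088),(.035,.065)),("clip",(.078,.096),(.077,.093))):
        q=pts(n,t,zr,yr); print(t,nm,len(q),(q.mean(0)*1000).round(1) if len(q) else "",(np.percentile(q[:,0],[5,95])*1000).round(1) if len(q) else "")
E
python3 dep.py
```

```text
Traceback (most recent call last):
  File "dep.py", line 11, in <module>
    q=pts(n,t,zr,yr); print(t,nm,len(q),(q.mean(0)*1000).round(1) if len(q) else "",(np.percentile(q[:,0],[5,95])*1000).round(1) if len(q) else "")
  File "dep.py", line 6, in pts
    p=w2s(p2w(n,u,v,depth=d[v,u]))
          ~~~^^^^^^^^^^^^^^^^^^^^
  File "h.py", line 6, in p2w
    c,E=cam(n); R=np.linalg.inv(E)
        ~~~^^^
  File "h.py", line 4, in cam
    c=bot.get_calibration(n); return c,np.array(c["extrinsics"]).reshape(4,4)
ValueError: time passes only in moves, steps and waits
```

```bash
sed -i 's/^def cam/import functools\n@functools.cache\ndef cam/' h.py; python3 dep.py
```

```text
top0 ptr 56 [-165.1   50.6   79.7] [-168.6 -161.5]
top0 clip 100 [-206.9   85.4   84.7] [-241.1 -154.7]
scene0 ptr 36 [-166.2   49.6   79.5] [-170.7 -162.2]
scene0 clip 67 [-199.4   84.2   83.8] [-225. -134.]
s3 ptr 34 [-208.1   50.7   79.2] [-212.8 -203.9]
s3 clip 69 [-199.4   84.7   84.1] [-221.7 -136.7]
s4 ptr 35 [-211.9   50.    79.7] [-216.7 -207.5]
s4 clip 70 [-203.6   84.3   83.9] [-236.  -150.4]
```

Depth puts the pointer's travel at 45.7 mm (46.0 from the arm), against about 46.8 mm needed, so it is roughly 1 mm off. The clip hasn't moved. Nudging 0.75 mm, holding, and handing in.

```bash
python3 -m creep '[{"jaw":0,"xyz":[0,-0.0015,0],"yaw":0},{"jaw":0,"xyz":[0,-0.0015,0],"yaw":0},{"jaw":0,"xyz":[0,-0.0015,0],"yaw":0},{"jaw":0,"xyz":[0,-0.0015,0],"yaw":0},{"jaw":0,"xyz":[0,-0.0015,0],"yaw":0},{"jaw":0,"xyz":[0,-0.0015,0],"yaw":0},{"jaw":0,"xyz":[0,-0.0015,0],"yaw":0},{"jaw":0,"xyz":[0,-0.0015,0],"yaw":0}]'
python3 -c "
from h import *
plan(-.212,0,.086); print(bot.close_job())"
```

```text
time: 9.4
eef_pos: [0.4669, 0.0709, 0.0885]
tcp_rot: [0.654, 0.757, 0.004, 0.003]
contact_force: [11.2, 2.3, -0.4]
finger_gap: 0.222
finger_force: 59.5
t 9.4 seeder [-2.119e-01 -1.000e-04  8.850e-02] shift [ 0.0003 -0.0002  0.0051] yaw 0.0002 gap 0.222 F [11.2  2.3 -0.4] fseeder [11.4, 0.6]
the job is handed in; nothing more can be done
None
```

The job is handed in at 9.4 s: the size slide is at its large-hole stop, and the fingers are holding the shutter with its pointer within about 1 mm of the line by my measurements; the hand-in returned no verdict.

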